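Fit the food processor's blade and lid, then hold its dial on pulse

ROBOT

A 6-joint arm with a two-finger parallel gripper is mounted at the origin on the work surface. World frame = base frame: x ahead of the robot, y to its left, z up, the work surface at z = 0. Lengths are in mm, angles in rad, forces in N, time in s.
With the tool pointing down it reaches from about 350 to 850 mm from the base axis. Payload 8.1 kg.
Tool frame: the origin (TCP) lies midway between the tips of the shut fingers; the grasp point (between the pads) lies 19 mm behind it (pinch_z is the z of the grasp point in the tool frame, in mm); z points along the fingers, y is the line along which they close (so a half turn about z gives the same grasp; the last joint's range is limited). The gripper opens to 93 mm and grips with 3 to 60 N. Pads are 15 mm wide; open, the fingers measure 128 mm over their backs; the gripper's body (75 mm by 188 mm) begins 65 mm behind the grasp point.
Start: joints at [1.066, 0.13, 1.488, -0, 1.523, -0.085], TCP at [244.526, 547.916, 218.635] pointing down, gripper open.
Joint ranges: [-2.96, 2.96], [-0.89, 2.26], [0.02, 2.5], [-1.34, 4.48], [0, 2.73], [-2.66, 2.66]. Speed limits (rad/s): [2.39, 2.39, 2.79, 3.14, 3.14, 3.14].

INTERFACE

Orientations are given as a 3x3 rotation matrix whose columns are the frame's x, y, z axes.
In Python, from bench import movep, movel, move_joints, grip, hold, inverse_kinematics, sense, read_camera, camera_info, Unreachable, job_done, pinch_z gives the robot as it stands. Calls block until the motion is done:
- movep(position, orientation): joint-space move of the TCP to a pose.
- movel(position, frame=None, v=150, max_force=None): straight line of the TCP; frame=None keeps the orientation; v is the mean speed in mm/s. With max_force (N) it stops when the force on the tool has changed by that much, and returns True; else False.
- move_joints(angles): joint-space move.
- grip(opening, strength=None): opening from 0.0 (shut) to 1.0 (fully open); strength is the grip in N (None keeps the last); returns when the fingers have stopped.
- hold(seconds).
- inverse_kinematics(position, orientation): joint angles nearest the present ones, or None.
- sense(): the state.
- read_camera(name): name is "scene" or "top" or "wrist"; returns the picture (400x640x3 uint8, red, green, blue); there is no depth.
- camera_info(name): a dict with "fov_y" (degrees; the focal length in pixels is half the picture's height over the tangent of half this angle, whatever the lens; pixels are square), "cx", "cy" (the principal point, pixels), "k1" (the pictures are not rectified: a ray, as slopes to the right and down, at radius r is drawn at 1 + k1 r^2 times it, then the intrinsics apply), "rvec" (rotation vector, rad) and "tvec" (3), from world to camera coordinates, as OpenCV has them. Camera axes: x right, y down, z forward; pixel columns grow to the right and rows downward; lengths in mm; the calibration is good to about 2 mm. A picture is of the moment at which its call begins: read the wrist's pose just before it. camera_info takes no time and is no camera call; for the wrist camera it gives the pose at the moment of the call.
A pose or a line that the arm cannot do raises Unreachable and nothing moves.
- job_done(): hands the job in; it is judged then, once.
The state is a dict: "clock": time; "joint_positions": joint angles; "qvel": joint speeds; "joint_efforts": joint torques, N m; "tcp_pos": TCP position; "tcp_rot": TCP orientation; "contact_force": force on the tool from outside, world axes, zero at the start; "torque": the same for the moment, N m; "gripper_width": opening from 0.0 (shut) to 1.0 (fully open); "gripper_force": force on a finger pad.
Only numpy, scipy, OpenCV 4.12 (cv2) and the standard library are available. Lean on these libraries where they do the work, as an engineer would, in place of code of your own. Each camera call takes 0.05 s, during which the arm holds its last target. There are 200 camera calls.

TASK

Get the food processor going: lower the steel chopping blade onto the spindle in the bowl until it is fully home, then lower the lid flat onto the bowl with its black tab over the top of the bowl's handle, dropping neither of them. Only once the lid is on, turn the dial clockwise past speeds one and two to the third position, pulse, which springs back if let go, and finish with the gripper still holding it there. Leave everything else on the counter where it is.

Things in the scene. Friction and masses are not known exactly. Their poses are not given: they have to be found in the camera images.
- processor: fixed pale teal food processor. Origin on the counter under the spindle axis; z up, x from the sloping console (front, robot side) to the back. Motor block 190 x 190 x 85 mm high under a clear bowl (outside 146, inside 140 mm wide, rim 192 mm over the counter). Black handle at its -y side, reaching 113 mm from the axis. Console 86 to 215 mm before the axis, falling to the front at 20 degrees
- bowl_floor (a point): on the bowl's floor on the spindle axis, 92 mm above the counter, 100 mm below the rim; axes as the processor's. The steel spindle, 13 mm thick with a tapered tip, stands 52 mm up from here
- handle_top (a point): top of the bowl's handle, 98 mm from the spindle axis towards the processor's -y, 188 mm above the counter, marked orange: the lid's tab belongs over it
- blade: chopping blade, upright on the counter, 0.11 kg: black hub 30 mm wide, 86 mm tall (lowest 7 mm flared to 40 mm), two swept steel wings, 57 mm from the axis, 12 and 30 mm up. Origin at the centre of its underside, z up. Its bore, 18 mm wide, 79 mm deep, open below, slides over the spindle until the origin is on the bowl floor, at any yaw. Take it by the top of the hub
- lid: round smoky lid with a cream rim, right way up on the counter, 0.17 kg. Origin at the centre of the underside of its collar (134 mm wide, 8 mm high), which drops inside the bowl's rim; the plate above (154 mm wide, 5 mm thick) rests on the rim: a seated lid's origin is 92 mm above the bowl floor. Black tab at its -y. On the bowl its axes agree with the processor's
- lid_tube (a point): centre of the open top of the lid's feed tube, 75 mm above the lid's origin and 18 mm to its +x; axes as the lid's. The tube measures 56 mm along x and 40 mm along y outside, stands 62 mm tall, walls 4 mm: pinch it across y from above
- lid_tab (a point): underside of the lid's black tab, 98 mm from the lid's centre towards its -y, 8 mm above its origin; marked orange on top
- dial_grip (a point): middle of the black dial's grip bar, on its turning axis. z along the axis, square to the console, leaning 20 degrees from vertical to the robot; x along the bar to its white pointer end, turning with it (off: 0.675 rad left of the processor's x). Bar 50 mm long, 12 thick, 22 tall; its top 11 mm above this point, the 58 mm wide skirt 11 below, the console 25 below
- dial (a joint): dial angle in rad, 0 off, growing clockwise seen from above. Clicks hold it at speed one (about 0.43, one dot) and two (0.87, two dots). Third is pulse (three orange dots), about 1.30 up to the stop at 1.40: nothing holds it there and a spring takes it back to two. Up to about 0.15 N m to pass a click, 0.1 N m to hold pulse
- dough_paddle: white plastic dough paddle, hub 30 mm in diameter, 86 mm tall, standing on the counter; not needed, leave it. Origin at the centre of its underside
- pusher: pale food pusher block standing on end, 54 x 38 x 98 mm; leave it. Origin at the centre of its underside
- orange: loose orange, 74 mm; leave it. Origin at its underside
- lemon: loose yellow fruit, 62 mm; leave it. Origin at its underside
- mug: white mug, 80 mm in diameter, 90 mm tall; leave it. Origin at the centre of its underside
- tumbler: drinking glass, 68 mm in diameter, 110 mm tall; leave it. Origin at the centre of its underside
- pasta_jar: amber jar with steel cap, 90 mm in diameter, 150 mm tall; leave it. Origin at the centre of its underside

How it is judged (in metres and radians):
On the way, in this order (a step that is already met when the one before it is completed fails the run):
1. the blade is fully home on the spindle and let go (horizontal distance between blade and bowl_floor below 0.006 m and z of blade in the frame of bowl_floor below 0.006 m and angle between blade's own z axis and vertical below 0.12 rad and contact force between the fingers and blade below 0.1 N), for 0.2 s.
2. the lid lies flat on the bowl with its tab over the handle, let go, the dial still off (horizontal distance between blade and bowl_floor below 0.006 m and z of blade in the frame of bowl_floor below 0.006 m and angle between blade's own z axis and vertical below 0.12 rad and horizontal distance between lid and bowl_floor below 0.009 m and z of lid in the frame of bowl_floor between 0.085 and 0.0965 m and angle between lid's own z axis and vertical below 0.06 rad and horizontal distance between lid_tab and handle_top below 0.016 m and contact force between the fingers and lid below 0.1 N and value of joint dial below 0.2 rad), for 0.2 s.
3. the dial is at the third position, pulse (horizontal distance between lid and bowl_floor below 0.009 m and z of lid in the frame of bowl_floor between 0.085 and 0.0965 m and angle between lid's own z axis and vertical below 0.06 rad and horizontal distance between lid_tab and handle_top below 0.016 m and value of joint dial above 1.22 rad), for 0.3 s.
At the end, for the whole second after the job is handed in: Fingers hold the dial still at pulse (over 1.22 rad); blade upright on the spindle, within 6 mm of the bowl floor and axis; lid untouched, seated on the rim (origin 85 to 96.5 mm over the bowl floor, 9 mm of the axis, level within 0.06 rad), tab within 16 mm of the handle top (all of step 3 and horizontal distance between blade and bowl_floor below 0.006 m and z of blade in the frame of bowl_floor below 0.006 m and angle between blade's own z axis and vertical below 0.12 rad and contact force between the fingers and lid below 0.1 N and velocity of joint dial between -0.3 and 0.3 rad/s and contact force between the fingers and dial above 0.5 N); the arm keeps its last pose, push and grip.
It fails at once if the dial is turned (over 0.25 rad) while the lid is not on (value of joint dial above 0.25 rad and not (horizontal distance between lid and bowl_floor below 0.009 m and z of lid in the frame of bowl_floor between 0.085 and 0.0965 m and angle between lid's own z axis and vertical below 0.06 rad and horizontal distance between lid_tab and handle_top below 0.016 m)).
It fails at once if the blade is let go over the spindle more than 30 mm above its seat (horizontal distance between blade and bowl_floor below 0.03 m and z of blade in the frame of bowl_floor above 0.03 m and contact force between the fingers and blade below 0.02 N).
It fails at once if the lid is let go over the bowl more than 30 mm above its seat (horizontal distance between lid and bowl_floor below 0.05 m and z of lid in the frame of bowl_floor above 0.122 m and contact force between the fingers and lid below 0.02 N).
It fails at once if something else on the counter is moved more than 30 mm (distance of any of dough_paddle, pusher, orange, lemon, mug, tumbler, pasta_jar from where it was at the start of the episode above 0.03 m).
It also fails if it takes over 72 s, if anything falls off the work surface, if the arm or the gripper's body presses on something with over 40 N, if the wrist force passes 120 N, or if a joint passes its speed limit or range.

## Working session

There is one attempt and no reset: what is moved stays moved. The work goes in short steps, each a Python script; the robot and the scene stay as the last script left them, time stands still between calls to the robot, and variables do not carry over. Pictures are saved under pics/ and viewed, at most 10 in all, crops included, and the job is handed in when it is done.

```bash
mkdir -p pics; ls
cat > h.py <<'E'
import numpy as np, cv2
from bench import *
def snap(n,f):
    ci=camera_info(n); im=read_camera(n); cv2.imwrite('pics/'+f,im[...,::-1]); return im,ci
def cam(ci):
    R,_=cv2.Rodrigues(np.array(ci['rvec'],float)); t=np.array(ci['tvec'],float).ravel()
    return R,t,200/np.tan(np.radians(ci['fov_y'])/2)
def ray(ci,u,v):
    R,t,f=cam(ci); d=np.array([(u-ci['cx'])/f,(v-ci['cy'])/f]); s=d.copy()
    for _ in range(30): s=d/(1+ci['k1']*(s@s))
    return -R.T@t, R.T@np.array([s[0],s[1],1.])
def onz(ci,u,v,z):
    o,d=ray(ci,u,v); return o+d*(z-o[2])/d[2]
def proj(ci,p):
    R,t,f=cam(ci); c=R@np.array(p,float)+t; s=c[:2]/c[2]; s=s*(1+ci['k1']*(s@s)); return np.array([ci['cx'],ci['cy']])+f*s
def meet(r1,r2):
    (o1,d1),(o2,d2)=r1,r2
    k=np.linalg.lstsq(np.c_[d1,-d2],o2-o1,rcond=None)[0]
    a,b=o1+k[0]*d1,o2+k[1]*d2; return (a+b)/2,np.linalg.norm(a-b)
def down(a,tilt=None):
    # tool z down, tool y at world yaw a
    y=np.array([np.cos(a),np.sin(a),0]); z=np.array([0,0,-1.]); return np.c_[np.cross(y,z),y,z]
E
python3 - <<'E'
from h import *
for n in('scene','top','wrist'):
    im,ci=snap(n,n+'0.png'); print(n,ci)
print(sense(),pinch_z)
E
```

```text
pics
scene {'fov_y': 44.19390932024894, 'cx': 320.059140277506, 'cy': 190.74355124704024, 'k1': -0.14905450732546768, 'rvec': array([ 1.27384808,  2.46954311, -0.73001491]), 'tvec': array([ 353.86843758, -331.4376077 , 2331.47222303])}
top {'fov_y': 42.37005127445439, 'cx': 315.4945943239675, 'cy': 211.02983085650948, 'k1': 0.013803722781821952, 'rvec': array([ 2.10738431, -2.13498714,  0.19103438]), 'tvec': array([   5.60057391,  588.83196433, 1763.33500572])}
wrist {'fov_y': 70.39302771978782, 'cx': 322.70490264436637, 'cy': 199.12561149731548, 'k1': -0.036274640851878724, 'rvec': array([-2.45694799, -1.59409373, -0.1932141 ]), 'tvec': array([-597.78406701,  -27.51595334,  391.89726159])}
{'clock': 0.15, 'joint_positions': array([ 1.06560382e+00,  1.31000017e-01,  1.48903439e+00,  8.30228628e-06,
        1.52299481e+00, -8.53979643e-02]), 'qvel': array([-0.00011822, -0.002252  , -0.0042174 , -0.00079921, -0.00010047,
       -0.00074532]), 'joint_efforts': array([ 6.61601462e-04, -5.60483479e+01, -4.92328835e+01,  7.67954788e-02,
        3.08773736e-02, -1.12431928e-04]), 'tcp_pos': array([244.30537539, 547.52767286, 217.81816528]), 'tcp_rot': array([[-9.13172490e-01,  4.07572706e-01, -7.02518827e-04],
       [ 4.07573290e-01,  9.13171639e-01, -1.25309606e-03],
       [ 1.30792516e-04, -1.43062076e-03, -9.99998968e-01]]), 'contact_force': array([-0.18093684, -0.52409661, -0.0198319 ]), 'torque': array([-0.03597053,  0.02457432, -0.00530077]), 'gripper_force': 0.0, 'gripper_width': 0.9963875230942653} -18.8
```

View pics/top0.png

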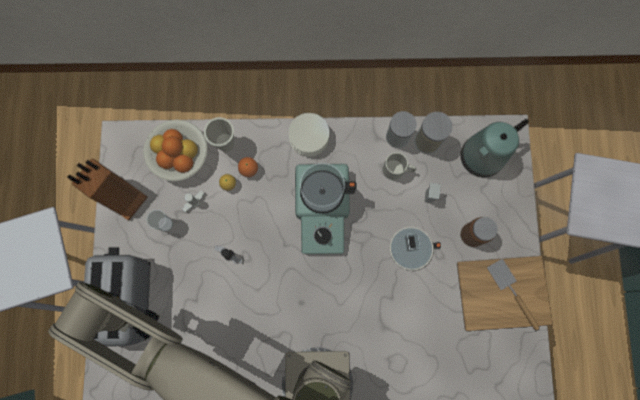

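View pics/scene0.png

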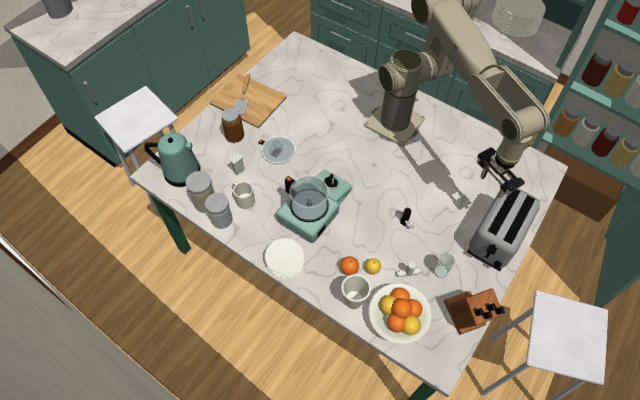

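The top view shows the processor bowl at (322,190), dial (322,236), blade hub (228,254), lid (412,248) with its tab at (437,245), and the handle mark at (351,186). I'll look at each from close by with the wrist camera.

Run:
```python
from h import *
ci=camera_info('top')
P={k:onz(ci,*uv,z) for k,(uv,z) in dict(bowl=((322,190),192),handle=((351,186),188),dial=((322,236),90),blade=((228,254),86),lid=((412,248),13),tab=((437,245),15)).items()}
for k in P: print(k,P[k].round(0))
w=camera_info('wrist'); R,t,f=cam(w); s=sense()
print('cam in tool',s['tcp_rot'].T@(-R.T@t-s['tcp_pos']), (s['tcp_rot'].T@R.T).round(2))
def look(x,y,z,name,a=np.pi/2):
    for b in(a,a+np.pi):
        q=inverse_kinematics([x,y,z],down(b))
        if q is not None and abs(q[5])<2: break
    print(name,q); movep([x,y,z],down(b)); hold(.3); im,ci=snap('wrist',name+'.png'); np.save('pics/'+name+'.npy',ci,allow_pickle=True); print(sense()['clock'])
look(P['blade'][0]-40,P['blade'][1],330,'wb')
look(P['bowl'][0]-120,P['bowl'][1],480,'wp')
look(P['lid'][0]-40,P['lid'][1],330,'wl')
h=[cv2.imread(f'pics/{n}.png') for n in('wb','wp','wl')]
cv2.imwrite('pics/m.png',cv2.resize(np.vstack([np.hstack([h[0],h[2]]),np.hstack([h[1],h[1]*0])]),(800,500),interpolation=cv2.INTER_AREA))
```

```text
bowl [633. -25. 192.]
handle [ 646. -121.  188.]
dial [495. -23.  90.]
blade [438. 298.  86.]
lid [ 458. -343.   13.]
tab [ 468. -432.   15.]
cam in tool [  68.10540645   -1.07920642 -167.81320459] [[-0.   -0.97 -0.24]
 [ 1.   -0.   -0.  ]
 [ 0.   -0.24  0.97]]
wb [ 5.39705786e-01 -1.67877091e-01  1.58210313e+00 -4.44089210e-16
  1.72736661e+00 -1.03109054e+00]
1.6917
wp [-1.48451690e-01 -5.15831698e-02  1.19985295e+00 -4.44089210e-16
  1.99332287e+00 -1.71924802e+00]
3.4417
wl [-7.81267345e-01 -4.84219688e-02  1.47119729e+00 -4.44089210e-16
  1.71881733e+00  7.89528982e-01]
5.9417
```

View pics/m.png

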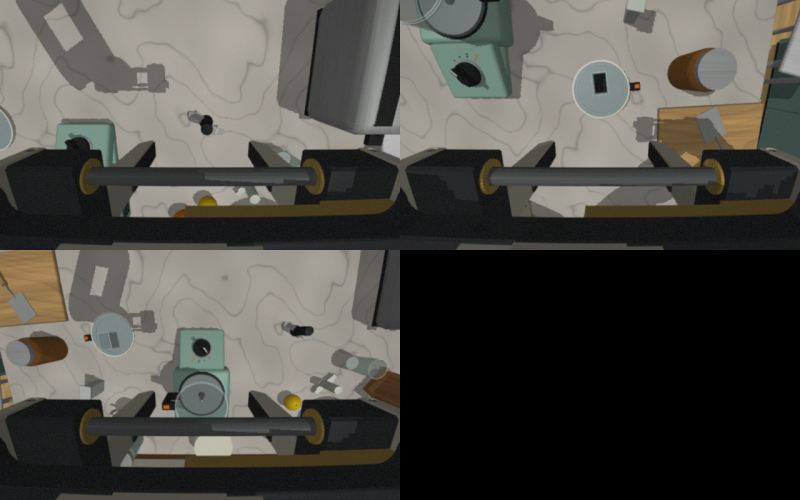

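Montage: blade hub at about (205,125), lid (600,88) with tab (635,86), processor dial (201,347), spindle tip about (207,395), handle mark (166,407), all at 0.625 scale. Next, an enlarged view of the details.

Run:
```python
import cv2,numpy as np
wb,wp,wl=[cv2.imread(f'pics/{n}.png') for n in('wb','wp','wl')]
c=lambda im,u,v,w,h,s:cv2.resize(im[v:v+h,u:u+w],None,fx=s,fy=s,interpolation=cv2.INTER_CUBIC)
a=c(wp,250,120,130,150,4)  #520x600
b=c(wb,285,160,100,75,2.8)  #280x210
l=c(wl,270,85,140,110,2)    #280x220
cv=np.zeros((600,800,3),np.uint8);cv[:600,:520]=a;cv[:210,520:800]=b;cv[215:435,520:800]=l
cv2.imwrite('pics/c.png',cv)
```

```text
(no output)
```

View pics/c.png

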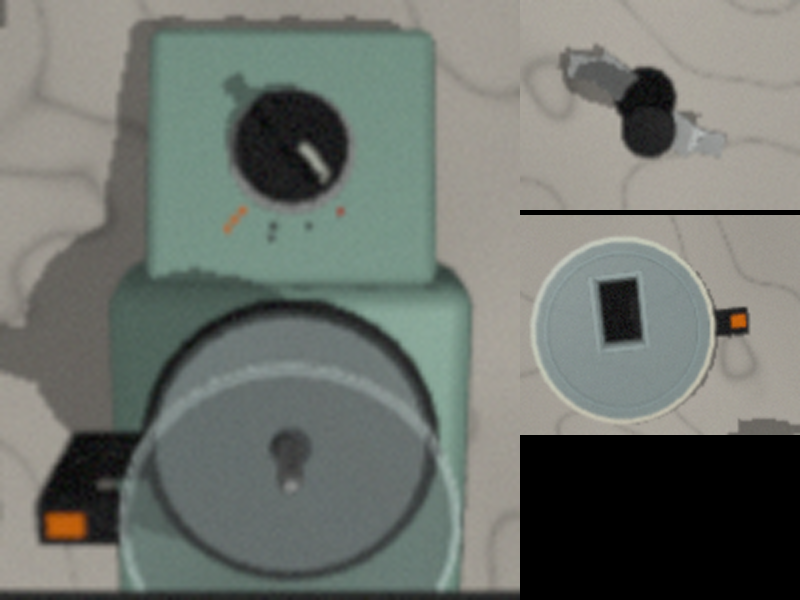

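The crop shows the spindle tip at (288,487), dial skirt (290,146) with its pointer down-right, the handle mark (66,525), the hub's top disc (648,130), and the lid rim, tube mouth (620,311) and tab mark (739,321). Now I'll measure them with masks.

```bash
cat > meas.py <<'E'
from h import *
def L(n): return cv2.imread(f'pics/{n}.png'),np.load(f'pics/{n}.npy',allow_pickle=True).item()
def blobs(m,amin=15):
    n,lab,st,ce=cv2.connectedComponentsWithStats(m.astype(np.uint8)); return [(ce[i],st[i],lab==i) for i in range(1,n) if st[i,4]>=amin]
def orange(im):
    h=cv2.cvtColor(im,cv2.COLOR_BGR2HSV); return (h[...,0]>5)&(h[...,0]<18)&(h[...,1]>200)&(h[...,2]>120)
def near(bl,u,v): return min(bl,key=lambda b:np.hypot(b[0][0]-u,b[0][1]-v))
E
python3 - <<'E'
from meas import *
wb,cb=L('wb');wp,cp=L('wp');wl,cl=L('wl')
spin=onz(cp,322,241.75,144); print('spindle',spin.round(1))
H=near(blobs(orange(wp)),266,251); ht=onz(cp,*H[0],188); print('handle',H[0],H[1],ht.round(1), ht-spin)
# bowl rim ellipse check: rim left/right in crop x 120..462 at y~500
for u,v in((280,245),(365.5,245)): print('rim',onz(cp,u,v,192).round(1))
T=near(blobs(orange(wl)),379,138); tab=onz(cl,*T[0],13); print('tab',T[0],T[1],tab.round(1))
g=wl.astype(int).sum(2); Tu=near(blobs(g<110),320,133); tube=onz(cl,*Tu[0],75); print('tube',Tu[0],Tu[1],tube.round(1))
# lid outline: not marble
cm=(wl.min(2)>0)&(((wl[...,2].astype(int)-wl[...,0])<-3))
b=near(blobs(cm,500),321,142); cnt=max(cv2.findContours(b[2].astype(np.uint8),0,1)[0],key=len)
pts=np.array([onz(cl,*p[0],13)[:2] for p in cnt],np.float32); print('lid glass',cv2.minEnclosingCircle(pts),cv2.fitEllipse(pts),b[1])
# hub
gb=wb.astype(int).sum(2)[160:235,285:385]; 
for r in range(22,62,3): print(' '.join('%3d'%x for x in gb[r,30:62:2]))
# dial
d=wp.astype(int).sum(2)[135:180,300:345]
m=np.zeros(wp.shape[:2],bool); m[139:172,305:340]=(d[4:37,5:40]<190)
b=near(blobs(m),322,156); print('dial dark',b[0],b[1])
# top camera
to=cv2.imread('pics/top0.png');ct=camera_info('top'); g=to.astype(int).sum(2); m=np.zeros(g.shape,bool);m[222:252,308:338]=g[222:252,308:338]<150
b2=near(blobs(m),322,236);print('dial top',b2[0],b2[1], meet(ray(cp,*b[0]),ray(ct,*b2[0])))
for b_ in blobs(orange(to),4): 
  if b_[0][0]>340: print('top orange',b_[0],b_[1][4],onz(ct,*b_[0],188).round(1),onz(ct,*b_[0],13).round(1))
E
```

```text
spindle [653.7 -26.1 144. ]
handle [266.         250.59615385] [262 248   9   6  52] [ 652.3 -124.3  188. ] [ -1.40646918 -98.15208197  44.        ]
rim [639.9 -98.6 192. ]
rim [639.7  49.2 192. ]
tab [379.  137.5] [376 135   7   6  42] [ 468.7 -437.8   13. ]
tube [319.59574468 132.45744681] [310 118  20  30 470] [ 477.8 -338.9   75. ]
lid glass ((458.706787109375, -340.6188049316406), 73.18959045410156) ((458.596923828125, -340.5179443359375), (143.7431640625, 144.30215454101562), 158.5987548828125) [ 278   99   87   88 5461]
289 375 415 434 480 498 481 491 488 490 497 499 487 452 466 477
267 284 265 294 340 224 100  83  74 126 236 471 502 490 478 476
271 261 271 268 275 238 117  68  43  31  75 128 413 487 495 495
280 275 266 266 161  72  55  47  54  63  46  48 175 478 495 490
319 301 281 212  50  43  50  46  56  51  43  55  91 433 492 486
394 328 170  40  47  65  41  52  31  33  55  69 127 451 494 494
490 496 390 120  66  84 105  97 114 114 107  86 252 393 324 334
493 494 493 288 106 104 105  99 107 113 118 126 152 425 445 387
488 494 495 285  75  81 108  97 100 110 124 119 147 398 441 450
486 489 489 308  97 114  92  81 106 113 101 115 168 410 437 460
483 491 490 485 263 109 106  93 107 101 108 130 391 436 446 506
488 490 483 485 488 403 266 174 150 196 312 433 436 433 452 456
485 481 480 488 484 478 447 446 464 472 475 486 480 489 484 489
483 492 492 483 469 433 470 490 485 484 497 495 487 489 488 490
dial dark [321.82593857 155.69112628] [309 142  28  29 586]
dial top [323.07843137 236.03921569] [315 229  16  15 153] (array([498.35775184, -27.03535794,  64.59820236]), np.float64(0.638544337577245))
```

Run:
```python
from meas import *
wb,cb=L('wb')
print('hub',onz(cb,330.7,206.2,86).round(1))
movep([635,-26,390],down(np.pi/2)); hold(.3); im,ci=snap('wrist','wp2.png'); np.save('pics/wp2.npy',ci,allow_pickle=True)
print(proj(ci,[653,-26,144]),proj(ci,[652,-124,188]),proj(ci,[498,-26,65]),sense()['clock'])
u,v=proj(ci,[498,-26,75]).astype(int); s,t=proj(ci,[653,-26,144]).astype(int)
b=im[...,::-1]
a=cv2.resize(b[max(v-50,0):v+50,u-60:u+60],(480,400),interpolation=cv2.INTER_CUBIC)
c=cv2.resize(b[t-60:t+60,s-40:s+40],(320,480),interpolation=cv2.INTER_CUBIC)
o=np.zeros((480,800,3),np.uint8);o[:400,:480]=a;o[:,480:]=c;cv2.imwrite('pics/c2.png',o);print(u,v,s,t)
```

```text
hub [442.6 309.9  86. ]
[323.36339732 188.16056327] [250.39058344 194.22629328] [323.23909541  85.61201277] 8.4167
323 84 323 188
```

View pics/c2.png

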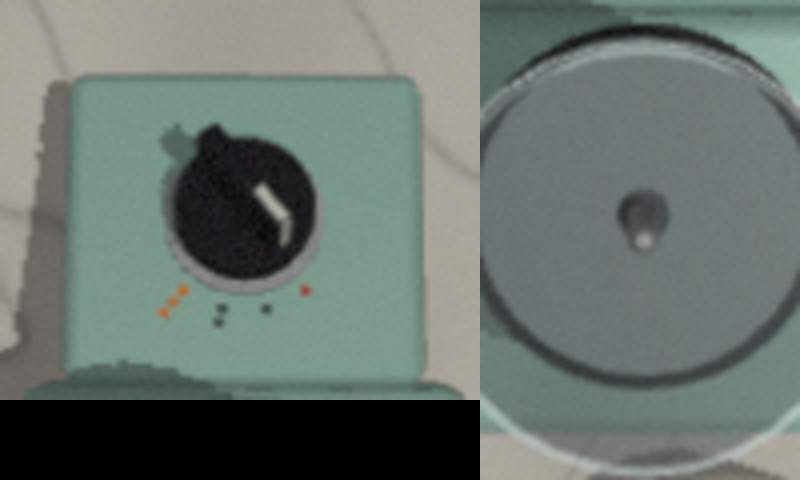

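The picture shows the spindle tip at pixel (324,188), as predicted, and the dial's disc centred at about (324,86.5) with the white pointer at the off angle.

Run:
```python
from meas import *
wp,cp=L('wp');w2,c2=L('wp2')
print('spin',meet(ray(cp,322,241.75),ray(c2,324,188)))
print('disc',meet(ray(cp,322.5,156.5),ray(c2,324,86.5)))
# nearer console edge & white pointer
for n,im,c,(u,v) in(('wp',wp,cp,(328,160)),('w2',w2,c2,(331,85))):
    g=im.min(2); m=np.zeros(g.shape,bool); m[v-10:v+14,u-9:u+12]=g[v-10:v+14,u-9:u+12]>125
    for b in blobs(m,4): print(n,b[0],b[1])
    o=np.zeros(g.shape,bool); x=orange(im)
    for b in blobs(x,15): print(n,'or',b[0],b[1][4],onz(c,*b[0],188).round(1))
# console side edges
s=sense(); print(s['tcp_pos'],s['contact_force'])
```

```text
spin (array([651.79447004, -25.58014259, 148.53086615]), np.float64(1.0195164516432913))
disc (array([499.74819289, -25.05170449,  67.75038325]), np.float64(0.5728642871323808))
wp [327.7 159.1] [326 157   5   6  10]
wp or [137.85714286 140.80952381] 21 [ 462.2 -323.7  188. ]
wp or [266.         250.59615385] 52 [ 652.3 -124.3  188. ]
w2 [330.42857143  84.28571429] [327  81   8   8  21]
w2 [340.78571429  94.71428571] [338  90   5   9  14]
w2 or [98.64705882 75.52941176] 17 [ 499.6 -306.5  188. ]
w2 or [250.  194.5] 100 [ 652.4 -124.6  188. ]
w2 or [462.48623853 231.58027523] 872 [705.7 168.3 188. ]
w2 or [591.85943775 231.38554217] 249 [706.9 359.5 188. ]
w2 or [623.10330579 240.37190083] 242 [721.4 412.7 188. ]
[634.96099437 -26.24449161 390.02888614] [-1.13233844  0.09812911 -0.24154071]
```

Run:
```python
from meas import *
A=down(np.pi/2)
movep([442,309,200],A); hold(.3); im,ci=snap('wrist','hub.png'); np.save('pics/hub.npy',ci,allow_pickle=True)
u0,v0=proj(ci,[442,309,86]); print(u0,v0)
g=cv2.GaussianBlur(im,(0,0),1).astype(int).sum(2)
m=(g>78)&(g<230); m=cv2.morphologyEx(m.astype(np.uint8),cv2.MORPH_OPEN,np.ones((5,5)))
b=near(blobs(m,150),u0,v0); print(b[0],b[1],onz(ci,*b[0],86).round(1))
cnt=max(cv2.findContours(b[2].astype(np.uint8),0,1)[0],key=len); print(cv2.minEnclosingCircle(cnt),cv2.fitEllipse(cnt))
u,v=int(u0),int(v0); cv2.imwrite('pics/hubc.png',cv2.resize(im[v-60:v+60,u-70:u+70,::-1],None,fx=3,fy=3))
```

```text
323.6341215610293 196.69088706696698
[326.00411523 198.98765432] [312 186  26  26 486] [444.4 311.4  86. ]
((325.0, 197.0), 14.4223051071167) ((325.8184814453125, 198.8703155517578), (22.26483154296875, 27.354188919067383), 41.21870422363281)
```

View pics/hubc.png

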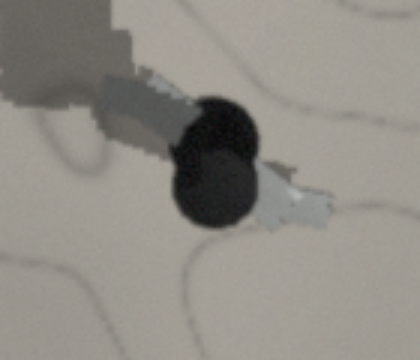

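The hub's top disc is centred at about (324.7,197.7) px, which gives (443, 310). Grasping now.

Run:
```python
from h import *
A=down(np.pi/2)
grip(.65); movel([443,310,110],A,v=200); print(movel([443,310,54],v=120,max_force=15))
f0=sense()['contact_force']
grip(0,strength=30); s=sense(); print(s['gripper_width']*93,s['gripper_force'],s['tcp_pos'],s['contact_force']-f0)
movel([443,310,285],v=200); hold(.2); s=sense(); print(s['gripper_width']*93,s['gripper_force'],s['clock'])
```

```text
False
29.331529356404285 29.99944374896586 [443.21474155 310.10915818  54.28955662] [ 0.07361467 -0.46078934  1.30233671]
29.34623307640603 29.998567001894116 14.4083
```

Run:
```python
from h import *
A=down(np.pi/2)
movep([653,-26,285],A); hold(.2)
r=movel([653,-26,180],v=80,max_force=5); s=sense(); print(r,s['tcp_pos'],s['contact_force'],s['clock'])
if not r:
    r=movel([653,-26,145],v=60,max_force=8); s=sense(); print(r,s['tcp_pos'],s['contact_force'],s['torque'],s['clock'])
```

```text
False [653.45890215 -26.03548525 180.86555836] [ 0.01613433  0.05645897 -0.67679799] 17.5333
True [652.29567785 -25.81301442 145.5085344 ] [0.10191441 0.15515819 2.1138543 ] [ 0.07535255 -0.06017521  0.0509758 ] 18.0833
```

Run:
```python
from meas import *
A=down(np.pi/2)
grip(.58); hold(.2); movel([652.3,-26,275],v=200); hold(.1); snap('wrist','chk.png'); ci=camera_info('wrist'); print('hub expected px',proj(ci,[653,-26,178]),sense()['tcp_pos'])
B=down(np.pi/2+.104)
movep([478,-339,240],B); hold(.3); im,ci=snap('wrist','lid2.png'); im=im[...,::-1]; np.save('pics/lid2.npy',ci,allow_pickle=True)
pt=proj(ci,[478,-339,75]);pm=proj(ci,[469,-438,13])
T=near(blobs(orange(im)),*pm); print('tab',T[0],T[1],pm,onz(ci,*T[0],13).round(1))
g=im.astype(int).sum(2); Tu=near(blobs(g<110,100),*pt); print('tube',Tu[0],Tu[1],pt,onz(ci,*Tu[0],75).round(1)); cnt=max(cv2.findContours(Tu[2].astype(np.uint8),0,1)[0],key=len); print(cv2.minAreaRect(cnt))
cm=((im[...,2].astype(int)-im[...,0])<-3); b=near(blobs(cm,500),*proj(ci,[459,-340,13])); cnt=max(cv2.findContours(b[2].astype(np.uint8),0,1)[0],key=len)
print('lid',cv2.fitEllipse(np.array([onz(ci,*p[0],13)[:2] for p in cnt],np.float32)),b[1],sense()['clock'])
a=cv2.imread('pics/chk.png')[60:360,150:490]; o=np.zeros((300,760,3),np.uint8);o[:,:340]=a;o[:,340:]=im[60:360,100:520];cv2.imwrite('pics/c3.png',o)
```

```text
hub expected px [323.15968927 204.43385077] [651.34333272 -25.90073152 272.49606478]
tab [253.07352941 164.60294118] [249 161   9   8  68] [252.83716708 164.35935316] [ 469.3 -437.7   13. ]
tube [324.05210421 180.25450902] [313 167  21  27 499] [322.65282656 186.78508425] [ 469.9 -338.2   75. ]
((323.0, 180.0), (26.0, 20.0), 90.0)
lid ((458.32025146484375, -340.2893981933594), (144.56277465820312, 145.27076721191406), 166.91566467285156) [ 271  110  106  105 8091] 21.5583
```

View pics/c3.png

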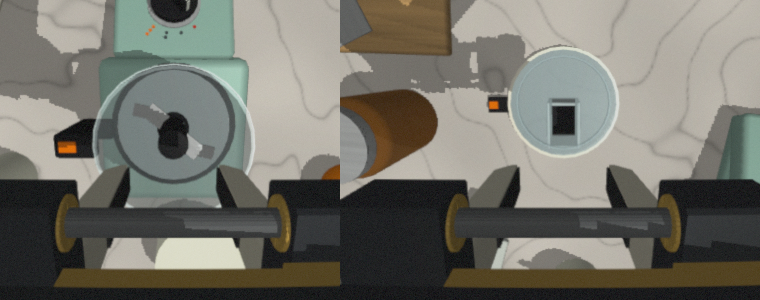

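The blade is seated (hub at about (323,203), as expected), and the lid's fits agree. Grasping the lid and placing it.

Run:
```python
from h import *
yl=.108; B=down(np.pi/2+yl); p=[476.3,-338.4]
grip(.8); movep([*p,120],B); print(movel([*p,40],B,v=100,max_force=10))
grip(0,strength=35); s=sense(); print(s['gripper_width']*93,s['gripper_force'],s['tcp_pos'],s['contact_force'])
movel([*p,80],v=80); movel([*p,270],v=200); s=sense(); print(s['gripper_width']*93,s['gripper_force'],s['clock'])
C=down(np.pi/2-.008)
movep([670.8,-26,270],C); hold(.3); print(sense()['tcp_pos'])
print(movel([670.8,-26,223.5],v=50,max_force=5)); s=sense(); print(s['tcp_pos'],s['contact_force'],s['torque'],s['clock'])
```

```text
False
40.29622769831602 35.0003457069397 [ 476.33761233 -338.40778465   40.12581293] [-0.69867371  0.59955231  0.84127593]
39.80049898460866 34.99951958656311 26.025
[670.67866096 -26.96201984 270.14853087]
True
[670.24126052 -25.89379989 224.12151181] [-1.14311813  0.11765542  5.21142977] [-0.02479142 -0.12096792 -0.03898165] 28.5583
```

Run:
```python
from meas import *
grip(.62); hold(.2); s=sense(); 
movel([670.4,-26,330],v=150); 
movep([570,-26,370],down(np.pi/2)); hold(.3); im,ci=snap('wrist','d3.png'); im=im[...,::-1]; np.save('pics/d3.npy',ci,allow_pickle=True)
print(sense()['clock'])
print('lid tab exp',proj(ci,[652,-124,197]),'lid c',proj(ci,[653,-26,197]),'disc',proj(ci,[499.7,-25,67.8]),'grip',proj(ci,[496,-25.3,78]),'bartop',proj(ci,[492,-25.3,88.5]))
for b in blobs(orange(im),15): print(b[0],b[1][4],onz(ci,*b[0],197).round(1))
u,v=proj(ci,[496,-25,78]).astype(int)
o=np.zeros((560,800,3),np.uint8)
o[:400,:400]=cv2.resize(im[max(v-50,0):max(v-50,0)+100,u-50:u+50],(400,400),interpolation=cv2.INTER_CUBIC);o[:300,400:]=cv2.resize(im[100:400,120:520],(400,300)); cv2.imwrite('pics/c4.png',o); print(u,v)
```

```text
31.025
lid tab exp [247.4235429  248.50273241] lid c [323.16060826 249.33545607] disc [323.67472424 127.53932975] grip [323.50689407 125.08154634] bartop [323.52742106 122.29594988]
323 125
```

View pics/c4.png

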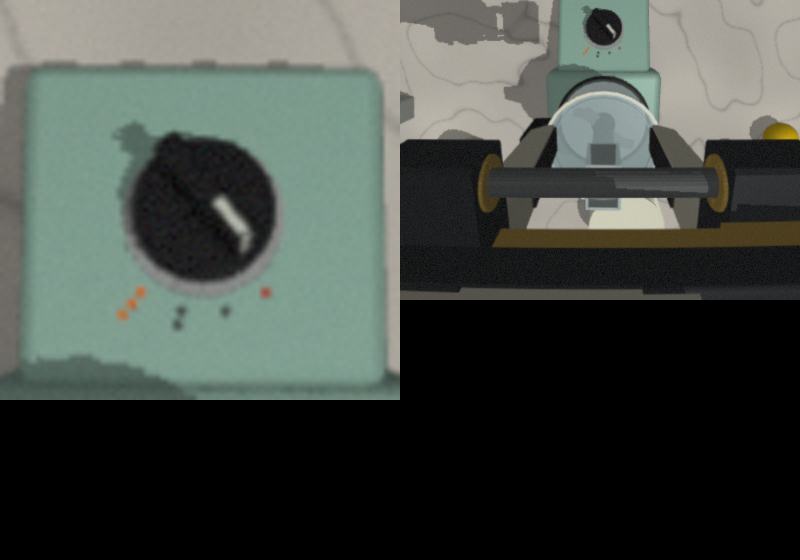

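The lid is on the bowl, and the dial disc is at (324.1,127.4), matching the prediction. Next I'll check the tab in the fixed cameras and plan the dial turn.

```bash
cat > dial.py <<'E'
from meas import *
from scipy.spatial.transform import Rotation as Ro
th=np.radians(20); yaw=-.008; G=np.array([496,-25.4,78.])
P=Ro.from_euler('z',yaw)*Ro.from_euler('y',-th); ax=P.apply([0,0,1])   # z axis leaning to -x
def frame(phi,flip):   # phi dial angle
    D=(P*Ro.from_euler('z',.675-phi)).as_matrix()    # dial frame
    x,y=D[:,0],D[:,1]; s=-1 if flip else 1
    return np.c_[np.cross(s*y,-ax),s*y,-ax]
def tcp(h): return G+ax*h   # height of TCP above the grip point
E
python3 - <<'E'
from dial import *
print(ax)
for n in('top','scene'):
    im,ci=snap(n,n+'1.png'); im=im[...,::-1]
    e=proj(ci,[652,-124,197]); bl=blobs(orange(im),3); b=near(bl,*e) if bl else None; print(n,e,b and (b[0],b[1][4],onz(ci,*b[0],197).round(1)))
for fl in(0,1):
    for phi in(0,.7,1.36):
        for h in(-8,80): print(fl,phi,h,inverse_kinematics(tcp(h),frame(phi,fl)))
E
```

```text
[-0.3420092   0.00273613  0.93969262]
top [352.18056402 183.55599182] None
scene [288.43464519 176.47756736] (array([288.33333333, 177.66666667]), np.int32(3), array([ 656.7, -120.9,  197. ]))
0 0 -8 [-0.20454044 -0.38243049  2.27878076  0.08508724  0.90413992 -2.48345392]
0 0 80 [-0.22198292 -0.59962339  2.26748356  0.08026891  1.13325521 -2.48130244]
0 0.7 -8 [-0.20454044 -0.38243049  2.27878076  0.08508724  0.90413992 -1.78345392]
0 0.7 80 [-0.22198292 -0.59962339  2.26748356  0.08026891  1.13325521 -1.78130244]
0 1.36 -8 [-0.20454044 -0.38243049  2.27878076  0.08508724  0.90413992 -1.12345392]
0 1.36 80 [-0.22198292 -0.59962339  2.26748356  0.08026891  1.13325521 -1.12130244]
1 0 -8 [-0.20454044 -0.38243049  2.27878076  0.08508724  0.90413992  0.65813873]
1 0 80 [-0.22198292 -0.59962339  2.26748356  0.08026891  1.13325521  0.66029022]
1 0.7 -8 [-0.20454044 -0.38243049  2.27878076  0.08508724  0.90413992  1.35813873]
1 0.7 80 [-0.22198292 -0.59962339  2.26748356  0.08026891  1.13325521  1.36029022]
1 1.36 -8 [-0.20454044 -0.38243049  2.27878076  0.08508724  0.90413992  2.01813873]
1 1.36 80 [-0.22198292 -0.59962339  2.26748356  0.08026891  1.13325521  2.02029022]
```

The scene camera puts the lid's tab mark within a pixel of where it should be. The turn is a pure joint-6 motion, so I'll do it.

Run:
```python
from dial import *
F=frame(0,0); grip(.45); movep(tcp(80),F); hold(.1)
s=sense(); print(s['contact_force'],s['clock'])
print(movel(tcp(20),v=120,max_force=8), movel(tcp(-8),v=50,max_force=6)); s=sense(); print('h',(s['tcp_pos']-G)@ax,s['tcp_pos']-tcp(-8),s['contact_force'])
grip(0,strength=20); s=sense(); print(s['gripper_width']*93,s['gripper_force'],s['tcp_pos']-tcp(-8),s['contact_force'],s['torque'],s['clock'])
```

```text
[1.04030339 0.14077019 0.55221608] 32.75
False True
h -4.05784777483528 [-1.12241344 -0.03464244  3.78673963] [-9.30917423 -0.08941672 13.37227143]
11.608639742488652 25.07344997517066 [-0.49235096  0.09191878  4.06991605] [-3.87411203  1.77371181  9.74847814] [0.4009115  0.42963979 0.15822953] 34.4917
```

Run:
```python
from dial import *
grip(0,strength=45); q=np.array(sense()['joint_positions']); q0=q[5]
for d in(.3,.6,.9,1.15,1.36):
    t=q.copy(); t[5]=q0+d; move_joints(t); s=sense(); print(d,s['joint_positions'][5]-q0,s['torque'].round(2),s['contact_force'].round(1),round(s['gripper_width']*93,2),round(s['gripper_force'],1))
hold(.6); s=sense(); print(s['joint_positions'][5]-q0,s['torque'],s['contact_force'],s['clock'])
im,ci=snap('wrist','d5.png'); im2,_=snap('scene','s5.png'); np.save('pics/d5.npy',ci,allow_pickle=True)
o=np.zeros((400,800,3),np.uint8); o[:,:480]=im[:,80:560,::-1]; o[:,480:]=cv2.resize(im2[140:240,270:350,::-1],(320,400),interpolation=cv2.INTER_CUBIC); cv2.imwrite('pics/c5.png',o)
```

```text
0.3 0.3005926961970218 [0.47 0.98 0.03] [-8.4  1.7 10.7] 11.55 50.0
0.6 0.600491965261853 [0.63 0.98 0.32] [-9.5  3.6 11. ] 11.63 50.3
0.9 0.9004929023650414 [0.86 0.99 0.39] [-8.2  5.1 11.8] 11.81 50.3
1.15 1.150559080345335 [1.09 0.9  0.48] [-8.4  6.3 11.9] 11.69 50.3
1.36 1.3606953207422516 [1.23 0.74 0.49] [-6.1  8.3 10.5] 11.18 50.2
1.3598803606175893 [1.21638808 0.73971899 0.48559425] [-6.13703438  7.55581312  9.93507443] 37.15
```

View pics/c5.png

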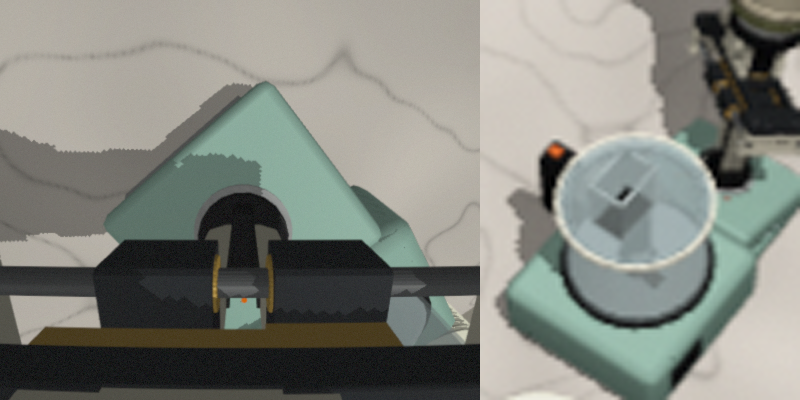

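The gap between the fingers points at the orange pulse dots (dot at (244,300)). The lid sits on the bowl with its orange tab mark over the handle.

```bash
python3 -c "
from bench import *
print(job_done())"
```

```text
the job is handed in; nothing more can be done
None
```

I handed the job in with the blade home on the spindle, the lid seated with its tab over the handle, and the gripper holding the dial at pulse (about 1.36 rad, going by the wrist angle); the hand-in did not report a verdict.

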